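# Lay a tube in the twin-screw lift and raise it level

## Task

Lay the steel tube gently into both yellow V-cradles of the twin-screw lift, about centred between the two cranks, and let go of it. Then raise the carriage by turning the two crank wheels clockwise by turns, a bit at a time, so that neither end ever gets more than half a turn (8 mm) ahead of the other, until both cranks are at their stops with the tube still lying in the cradles. Leave the other things on the bench where they are.

Things in the scene. Friction and masses are not known exactly. Their poses are not given: they have to be found in the camera images.
- tube: steel tube (closed dark ends, thin red band near one end), 32 mm in diameter, 200 mm long, about 0.3 kg. Origin at its middle, on its axis; its y axis runs along its length. It starts lying level on the wooden rest with its axis 40.6 mm above the bench; its middle 100 mm is free all round there (the rest's 8 mm base plate below it), to be gripped across, from above
- rest: wooden rest fixed on the bench, 50 mm x 190 mm, with two V notches 75 mm either side of its middle; the notch tops are 38 mm above the bench. Origin at the centre of its underside, y along the tube it carries. It stands at the left or the right of the bench
- cradle (a point): where the tube's middle belongs: on the axis of a tube lying in the two yellow 90 degree V-cradles (16 mm wide, 60 mm either side along y, tops 40 mm apart and 3 mm below this point). y runs along the carriage, right crank to left; the tube lies along it, either way round. The 30 mm wide carriage bar is 31 mm below. It rises with the carriage, from 83-86 mm above the bench to 95 mm at the stops
- left_handle (a point): top centre of the upright red handle pin of the left crank wheel, a plain round post 14 mm in diameter that rises 36 mm from the wheel's upper face, 40 mm from its axis; this point is 175 mm above the bench and only goes round with the wheel. The pin can be pushed round from behind, without gripping
- left_hub (a point): point on the vertical axis of the left crank wheel (black disc, 100 mm in diameter, 10 mm thick), level with the disc's upper face, 139 mm above the bench; a hub 24 mm in diameter stands 6 mm above it
- crank_left (a joint): turn of the left crank wheel in rad, growing clockwise seen from above; turning clockwise raises the carriage's left end by 16 mm per full turn (6.283 rad), 0 is the lowest place, and the fixed stop is at 6.480 rad (16.5 mm up). Starts between 1.57 and 2.75. Stiff: about 2 to 3 N pushed at the handle turns it, and it stays where it is left
- left_end (a point): centre of the top of the brass nut block (40 x 36 x 22 mm) on the left screw, straight below left_hub, on which the left end of the carriage bar lies by its own weight, its fork round the screw; it rises with its crank only, from 34 mm above the bench (crank at 0) to 50.5 mm (crank at its stop)
- right_handle (a point): top centre of the upright red handle pin of the right crank wheel, a plain round post 14 mm in diameter that rises 36 mm from the wheel's upper face, 40 mm from its axis; this point is 175 mm above the bench and only goes round with the wheel. The pin can be pushed round from behind, without gripping
- right_hub (a point): point on the vertical axis of the right crank wheel (black disc, 100 mm in diameter, 10 mm thick), level with the disc's upper face, 139 mm above the bench; a hub 24 mm in diameter stands 6 mm above it
- crank_right (a joint): turn of the right crank wheel in rad, growing clockwise seen from above; turning clockwise raises the carriage's right end by 16 mm per full turn (6.283 rad), 0 is the lowest place, and the fixed stop is at 6.480 rad (16.5 mm up). Starts between 1.57 and 2.75. Stiff: about 2 to 3 N pushed at the handle turns it, and it stays where it is left
- right_end (a point): centre of the top of the brass nut block (40 x 36 x 22 mm) on the right screw, straight below right_hub, on which the right end of the carriage bar lies by its own weight, its fork round the screw; it rises with its crank only, from 34 mm above the bench (crank at 0) to 50.5 mm (crank at its stop)
- tray: blue parts tray, open, 110 x 170 x 40 mm, with bolts in it; origin at the centre of its underside; a bystander, loose
- offcut: flat light wood offcut, 45 x 100 x 19 mm; a bystander, loose
- glue: yellow glue bottle, 56 mm wide, 150 mm tall; a bystander, loose
- jar: amber glass jar, 68 mm wide, 90 mm tall; a bystander, loose
- driver: screwdriver with red handle lying on the bench; a bystander, loose
- wrench: steel wrench lying on the bench; a bystander, loose
- tape: yellow tape measure, 70 x 35 x 65 mm; a bystander, loose
Not all that is in view belongs to the job. Of the things that look like the tube, the larger one is meant.

How it is judged:
On the way, in this order (a step that is already met when the one before it is completed fails the run):
1. the tube lies in both cradles, let go, with the carriage still down (x of tube in the frame of cradle between -0.006 and 0.006 m and y of tube in the frame of cradle between -0.025 and 0.025 m and z of tube in the frame of cradle between -0.005 and 0.005 m and angle between the y axis of tube and the y axis of cradle, either way round below 0.06 rad and contact force between the fingers and tube below 0.1 N and linear speed of tube below 0.03 m/s and value of joint each of crank_left, crank_right below 4.5 rad), for 0.2 s.
2. both cranks are at their stops (value of joint each of crank_left, crank_right above 5.98 rad), for 0.1 s.
At the end, for the whole second after the job is handed in: both cranks within 0.5 rad of their stops, the carriage bar lying on both nuts (cradle point 41 to 48 mm above them); the tube at rest in both cradles, released, its middle within 25 mm of the cradle point along it, 6 mm across, 5 mm in height, and within 0.06 rad of the carriage's direction (all of step 2 and x of tube in the frame of cradle between -0.006 and 0.006 m and y of tube in the frame of cradle between -0.025 and 0.025 m and z of tube in the frame of cradle between -0.005 and 0.005 m and angle between the y axis of tube and the y axis of cradle, either way round below 0.06 rad and contact force between the fingers and tube below 0.1 N and linear speed of tube below 0.03 m/s and z of cradle in the frame of left_end between 0.041 and 0.048 m); the robot touches nothing.
It fails at once if one end of the carriage got more than 8 mm ahead of the other (z of right_end in the frame of left_end above 0.008 m or z of right_end in the frame of left_end below -0.008 m).
It fails at once if the tube was dropped or thrown into the cradles instead of being laid gently (distance between tube and cradle below 0.03 m and linear speed of tube above 0.45 m/s).
It fails at once if a bystander was moved by more than 30 mm (distance of any of tray, offcut, glue, jar, driver, wrench, tape from where it was at the start of the episode above 0.03 m).
It also fails if it takes over 72 s, if anything falls off the work surface, if the arm or the gripper's body presses on something with over 40 N, if the wrist force passes 120 N, or if a joint passes its speed limit or range.

## Robot

A 6-joint arm with a two-finger parallel gripper is mounted at the origin on the work surface. World frame = base frame: x ahead of the robot, y to its left, z up, the work surface at z = 0. Lengths are in m, angles in rad, forces in N, time in s.
With the tool pointing down it reaches from about 0.35 to 0.85 m from the base axis. Payload 8.1 kg.
Tool frame: the origin (TCP) lies at the very end of the fingers, on their centre line; the grasp point (between the pads) lies 19 mm behind it; z points along the fingers, y is the line along which they close (so a half turn about z gives the same grasp; the last joint's range is limited). The gripper opens to 93 mm and grips with 3 to 60 N. Pads are 15 mm wide; open, the fingers measure 128 mm over their backs; the gripper's body (75 mm by 188 mm) begins 65 mm behind the grasp point.
Start: joints at [-1.323, 0.13, 1.488, -0, 1.523, -0.085], TCP at [0.196, -0.567, 0.219] pointing down, gripper open.
Joint ranges: [-2.96, 2.96], [-0.89, 2.26], [0.02, 2.5], [-1.34, 4.48], [0, 2.73], [-2.66, 2.66]. Speed limits (rad/s): [2.39, 2.39, 2.79, 3.14, 3.14, 3.14].

## Interface

Orientations are given as a rotation vector (axis times angle).
In Python, from plant import robot gives the robot as it stands. The module is installed in compiled form; this text tells all that it offers.
- The arm moves only by the tool play_rows, never from a script. Its argument "increments" is text: rows parted by semicolons, each of 5 numbers parted by spaces: the shift along the tool's x, y, z in mm, then the turn about the tool's z in degrees, then the closure, from -1 (fully open) to 1 (shut). In form: dx dy dz yaw claw; .... A call has 1 to 20 rows; each row is the pose to reach, as a shift and turn from the pose commanded when the call began, along the tool's axes at that moment; what a row does not reach only later rows make up. A row lasts 1/10 s, in which the tool goes at most 50 mm and 8.59 degrees, less where a joint would pass 70% of its speed; a pose out of reach is approached as far as the arm can. A call with a gripper value outside its range is refused whole. The fingers move at their own pace and stop on an object; "force" is the grip in N (left out, the last holds). Time passes only in rows, so rows that repeat a pose let the fingers close. It gives the time, the measured TCP pose, the force, the opening and the grip force at its end, in the units of the state.
- robot.read_state(): the state, without advancing time (a new reading comes with each control period).
- robot.read_camera(name): name is "scene" or "top" or "wrist"; returns the picture (384x512x3 uint8, blue, green, red); there is no depth.
- robot.calibration(name): a dict with "vertical_fov" (degrees; the focal length in pixels is half the picture's height over the tangent of half this angle, whatever the lens; pixels are square), "cx", "cy" (the principal point, pixels), "rvec" (rotation vector, rad) and "tvec" (3), from world to camera coordinates, as OpenCV has them. Camera axes: x right, y down, z forward; pixel columns grow to the right and rows downward; lengths in m; the calibration is good to about 2 mm. A picture is of the moment at which its call begins: read the wrist's pose just before it. calibration takes no time and is no camera call; for the wrist camera it gives the pose at the moment of the call.
- robot.close_job(): hands the job in; it is judged then, once.
Trained networks look in the newest picture that a camera, given by its name, has taken for a name from the list of things; names that differ only in an ending like _2 or _b are one class to them, and where a whole thing is asked for, a point or a joint stands for the part that bears it (a point fixed in the world has none). Each returns a list of dicts, best first, with "conf" (0 to 1); they miss things now and then, are a little off and sometimes report something else, mostly with a low value. They report only what shows in the picture. A call takes as long as a camera call. They do not tell look-alikes from the thing itself.
- robot.recognise(camera, query): "centre" ([x, y, z] in m, in world coordinates, good to about 4 mm: the middle of the surface that is visible of it).
- robot.regions_of(camera, query): "pixels" (384x512 bool, what is visible of it).
- robot.landmark_of(camera, query): "centre" ([x, y, z] in m, in world coordinates, good to about 4 mm: a listed point, or the origin of a listed thing).
The state is a dict: "t": time; "q": joint angles; "dq": joint speeds; "joint_torque": joint torques, N m; "tool_pos": TCP position; "orientation": TCP orientation; "force": force on the tool from outside, world axes, zero at the start; "wrist_torque": the same for the moment, N m; "opening": finger opening in m; "gripper_force": force on a finger pad.
Only numpy, scipy, OpenCV 4.12 (cv2) and the standard library are available. Lean on these libraries where they do the work, as an engineer would, in place of code of your own. Each camera call takes 0.05 s, during which the arm holds its last target. There are 200 camera calls.

## Working session

There is one attempt and no reset: what is moved stays moved. The work goes in short steps, Python scripts to look and compute and a tool call to move; the robot and the scene stay as the last step left them, time stands still between calls to the robot, and variables do not carry over. Pictures are saved under pics/ and viewed, at most 10 in all, crops included, and the job is handed in when it is done.

Besides the shell and the picture viewer there is one more tool, called after "Request:" as name(argument=value, ...) on one line, values as JSON. play_rows: Moves the arm, as the interface text tells. Its arguments: {"type":"object","properties":{"increments":{"type":"string"},"force":{"type":"number"}},"required":["increments"]}

```bash
mkdir -p pics; cat > h.py <<'E'
import numpy as np, cv2
from scipy.spatial.transform import Rotation as R
from plant import robot
def lm(c,q,f='landmark_of'):
    return [(np.round(d['centre'],4).tolist(),round(d['conf'],2)) for d in getattr(robot,f)(c,q)[:3]]
def to_tool(p):
    s=robot.read_state(); return R.from_rotvec(s['orientation']).inv().apply(np.array(p)-s['tool_pos'])*1000
def ray(cam,px,z,c=None):
    "world point at height z on pixel ray"
    c=c or robot.calibration(cam); f=192/np.tan(np.radians(c['vertical_fov']/2))
    M=R.from_rotvec(c['rvec']).as_matrix(); o=-M.T@np.array(c['tvec'])
    d=M.T@np.array([(px[0]-c['cx'])/f,(px[1]-c['cy'])/f,1]); return o+d*(z-o[2])/d[2]
E
python3 - <<'E'
from h import *
for c in ['top','scene']:
    cv2.imwrite(f'pics/{c}0.png',robot.read_camera(c))
    print(c)
    for q in ['tube','rest','cradle','left_handle','left_hub','right_handle','right_hub','left_end','right_end']: print(q,lm(c,q))
s=robot.read_state();print(s['t'],s['tool_pos'],R.from_rotvec(s['orientation']).as_matrix().round(3).tolist())
for c in ['top','scene']: print(robot.calibration(c))
E
```

```text
top
tube [([0.2544, -0.2951, 0.011], 0.75)]
rest [([0.3974, -0.2844, 0.0016], 0.69), ([0.5598, 0.0931, 0.1772], 0.36), ([0.7648, -0.0993, 0.0003], 0.21)]
cradle [([0.6005, -0.035, 0.0818], 0.62), ([0.4037, -0.2882, 0.0367], 0.3)]
left_handle [([0.5591, 0.0882, 0.1761], 0.77)]
left_hub [([0.5866, 0.1213, 0.1377], 0.88)]
right_handle [([0.6254, -0.2282, 0.1786], 0.7)]
right_hub [([0.6215, -0.1887, 0.1343], 0.77), ([0.5844, 0.1223, 0.137], 0.19)]
left_end [([0.6231, -0.1871, 0.1395], 0.62)]
right_end []
scene
tube [([0.402, -0.2883, 0.0372], 0.58), ([0.2531, -0.2947, 0.0135], 0.48)]
rest [([0.4041, -0.2824, -0.0013], 0.87)]
cradle [([0.6044, -0.0398, 0.0828], 0.84)]
left_handle [([0.5625, 0.0869, 0.1752], 0.89), ([0.6249, -0.234, 0.1736], 0.17)]
left_hub [([0.5859, 0.1184, 0.1397], 0.72)]
right_handle [([0.6231, -0.2292, 0.1765], 0.67)]
right_hub [([0.6226, -0.2305, 0.1767], 0.42)]
left_end []
right_end []
1.0 [ 0.19602842 -0.56709362  0.21864584] [[0.945, 0.327, -0.0], [0.327, -0.945, -0.0], [-0.0, 0.0, -1.0]]
{'vertical_fov': 43.91903111330151, 'cx': 257.95431183666534, 'cy': 186.57171102268424, 'rvec': array([ 2.1593407 , -2.20214246,  0.10071083]), 'tvec': array([0.00900533, 0.52674207, 1.4984112 ])}
{'vertical_fov': 46.39739068134683, 'cx': 259.3888396615974, 'cy': 189.87618044868321, 'rvec': array([ 1.63574878,  1.60222157, -0.84988556]), 'tvec': array([-0.0137536 , -0.20348905,  1.74230963])}
```

View pics/top0.png

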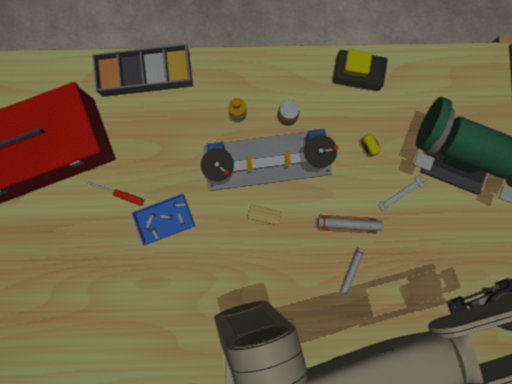

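View pics/scene0.png

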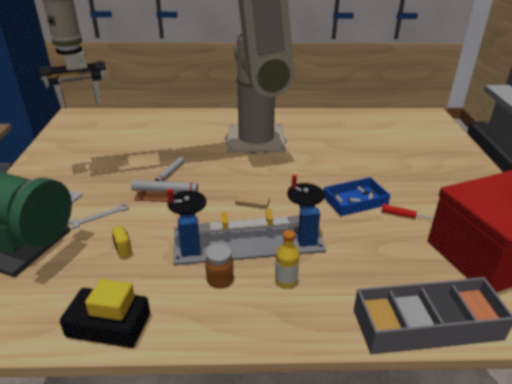

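Top view: the tube with its red band lies on the rest at px (317–382, 225), with the small look-alike at (352, 270). The cranks are at (217, 163) and (320, 150), with pins at about (223, 172) and (333, 149). The glue and jar stand beyond the lift. The scene view agrees.

```bash
python3 - <<'E'
from h import *
for c in ['top','scene']:
    robot.read_camera(c)
    for r in robot.regions_of(c,'tube')[:3]:
        ys,xs=np.nonzero(r['pixels'])
        rc=cv2.minAreaRect(np.c_[xs,ys].astype(np.float32)); b=cv2.boxPoints(rc)
        b=b[np.argsort(b[:,0])]; e1=b[:2].mean(0);e2=b[2:].mean(0)
        cal=robot.calibration(c);w=[ray(c,e,.045,cal) for e in (e1,e2)]
        d=w[0]-w[1]
        print(c,round(r['conf'],2),rc,np.round(w,4).tolist(),np.linalg.norm(d).round(4),'ang from y',np.degrees(np.arctan2(-d[0],d[1])).round(2), np.mean(w,0).round(4))
    print(lm(c,'glue'),lm(c,'jar'))
E
```

```text
top 0.71 ((351.2938537597656, 270.60772705078125), (9.232283592224121, 48.446022033691406), 20.136302947998047) [[0.1887, -0.2572, 0.045], [0.3271, -0.3141, 0.045]] 0.1497 ang from y 67.65 [ 0.2579 -0.2857  0.045 ]
[([0.7667, 0.0607, 0.0045], 0.71), ([0.7621, -0.1032, -0.0041], 0.3)] [([0.7637, -0.099, -0.0001], 0.8)]
scene 0.74 ((169.64918518066406, 169.165771484375), (7.2099528312683105, 34.93482208251953), 48.012786865234375) [[0.383, -0.3156, 0.045], [0.2359, -0.2524, 0.045]] 0.16 ang from y -113.24 [ 0.3094 -0.284   0.045 ]
scene 0.66 ((163.9657440185547, 185.92465209960938), (66.17684936523438, 10.363265037536621), 2.12109637260437) [[0.4043, -0.3904, 0.045], [0.42, -0.1875, 0.045]] 0.2035 ang from y 175.57 [ 0.4121 -0.289   0.045 ]
[([0.7699, 0.0518, -0.0024], 0.75)] [([0.7623, -0.1005, -0.0007], 0.91)]
```

Request:
play_rows(increments="287 -196 0 -66.5 -1;287 -196 0 -66.5 -1;287 -196 0 -66.5 -1;287 -196 0 -66.5 -1;287 -196 0 -66.5 -1;287 -196 0 -66.5 -1;287 -196 0 -66.5 -1;287 -196 0 -66.5 -1;287 -196 0 -66.5 -1;287 -196 0 -66.5 -1;287 -196 0 -66.5 -1;287 -196 0 -66.5 -1")

```text
t: 2.6
tool_pos: [0.4027, -0.2889, 0.2186]
orientation: [-2.309, -2.13, 0.0]
force: [-0.6, 0.6, 0.3]
opening: 0.0934
gripper_force: 0.0
```

```bash
python3 - <<'E'
from h import *
s=robot.read_state();cal=robot.calibration('wrist');im=robot.read_camera('wrist')
cv2.imwrite('pics/w1.png',im)
print(s['t'],s['tool_pos'],R.from_rotvec(s['orientation']).as_matrix().round(3).tolist())
for r in robot.regions_of('wrist','tube')[:3]:
    ys,xs=np.nonzero(r['pixels']); print(r['conf'],cv2.minAreaRect(np.c_[xs,ys].astype(np.float32)))
    p=np.c_[xs,ys]; w=np.array([ray('wrist',q,.045,cal) for q in p[::7]])[:,:2]
    rc=cv2.minAreaRect(w.astype(np.float32)*1000); b=cv2.boxPoints(rc); print(rc,b.tolist())
print(lm('wrist','tube'),lm('wrist','rest'))
E
```

```text
2.6 [ 0.40266692 -0.28892902  0.218567  ] [[0.081, 0.997, -0.0], [0.997, -0.081, 0.0], [0.0, -0.0, -1.0]]
0.63 ((126.55516052246094, 181.42347717285156), (139.95062255859375, 21.833728790283203), 17.35402488708496)
((265.9906005859375, -287.8623352050781), (23.720645904541016, 143.1420440673828), 66.38619995117188) [[195.66160583496094, -270.06036376953125], [326.8178405761719, -327.39874267578125], [336.319580078125, -305.664306640625], [205.16336059570312, -248.325927734375]]
0.57 ((256.2602844238281, 166.93643188476562), (192.1875762939453, 30.817462921142578), 89.14490509033203)
((401.84033203125, -290.8228454589844), (205.6522674560547, 31.28276824951172), 85.49394989013672) [[378.1688232421875, -392.102294921875], [409.35491943359375, -394.55999755859375], [425.5118408203125, -189.54339599609375], [394.32574462890625, -187.085693359375]]
[([0.2546, -0.2968, 0.0106], 0.8), ([0.4986, -0.4744, 0.0019], 0.63), ([0.4028, -0.2924, 0.0403], 0.6)] []
```

View pics/w1.png

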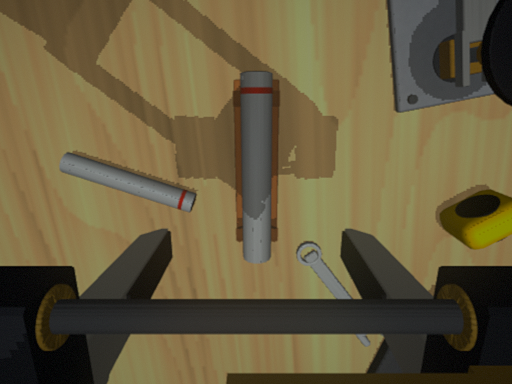

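Wrist view: the tube (red band at row 90) lies upright at columns 241–272, rows 72–262. It sits between the fingers and is aligned with the tool. The wrench and the look-alike are clear of the fingers.

Request:
play_rows(increments="-1 -1 50 0 -1;-1 -1 100 0 -1;-1 -1 140 0 -1;-1 -1 165 0 -1;-1 -1 182 0 -1;-1 -1 193 0 -1;-1 -1 193 0 -1;-1 -1 193 0 1;-1 -1 193 0 1;-1 -1 193 0 1;-1 -1 193 0 1;-1 -1 193 0 1;-1 -1 193 0 1;-1 -1 193 0 1", force=25)

```text
t: 4.2
tool_pos: [0.4022, -0.289, 0.0257]
orientation: [2.306, 2.134, 0.0]
force: [0.5, 0.1, -0.6]
opening: 0.0412
gripper_force: 0.0
```

Request:
play_rows(increments="0 0 0 0 1;0 0 0 0 1;0 0 0 0 1;0 0 0 0 1;0 0 -20 0 1;0 0 -60 0 1;0 0 -110 0 1;0 0 -160 0 1;0 0 -175 0 1;0 0 -175 0 1")

```text
t: 5.2
tool_pos: [0.4031, -0.2901, 0.2031]
orientation: [2.303, 2.131, 0.0]
force: [0.1, -0.3, -3.0]
opening: 0.0314
gripper_force: 25.0
```

Request:
play_rows(increments="20 13 -17 -1 1;55 37 -17 -3 1;100 67 -17 -5 1;142 95 -17 -7 1;184 123 -17 -9 1;220 147 -17 -10 1;250 167 -17 -11.2 1;265 177 -17 -11.2 1;269 180 -17 -11.2 1;269 180 -17 -11.2 1;269 180 -17 -11.2 1;269 180 -17 -11.2 1")

```text
t: 6.4
tool_pos: [0.6017, -0.0361, 0.2174]
orientation: [-2.088, -2.347, 0.001]
force: [-0.1, 0.3, -2.2]
opening: 0.0313
gripper_force: 25.0
```

```bash
python3 - <<'E'
from h import *
s=robot.read_state();cal=robot.calibration('wrist');im=robot.read_camera('wrist')
cv2.imwrite('pics/w2.png',im)
print(s['t'],s['tool_pos'],R.from_rotvec(s['orientation']).as_matrix().round(3).tolist(),cal)
for q in ['cradle','left_handle','left_hub','right_handle','right_hub','tube']: print(q,lm('wrist',q))
for c in ['scene','top']:
  robot.read_camera(c)
  for q in ['cradle','left_hub','right_hub']: print(c,q,lm(c,q))
E
```

```text
6.4 [ 0.60174748 -0.03614062  0.2174319 ] [[-0.116, 0.993, -0.001], [0.993, 0.116, -0.0], [-0.0, -0.001, -1.0]] {'vertical_fov': 60.383885999785996, 'cx': 255.93776129597885, 'cy': 192.21485804033196, 'rvec': array([-2.85269222, -0.16640207, -0.02309966]), 'tvec': array([-0.59276825, -0.13390043,  0.3589951 ])}
cradle []
left_handle []
left_hub []
right_handle []
right_hub []
tube [([0.5999, -0.0389, 0.2353], 0.57)]
scene cradle [([0.6016, -0.0376, 0.0851], 0.82)]
scene left_hub [([0.5869, 0.1218, 0.1394], 0.77)]
scene right_hub [([0.6215, -0.1917, 0.1395], 0.71)]
top cradle [([0.6, -0.0337, 0.0846], 0.56)]
top left_hub [([0.5847, 0.1186, 0.1385], 0.75)]
top right_hub [([0.6238, -0.1886, 0.1364], 0.64)]
```

View pics/w2.png

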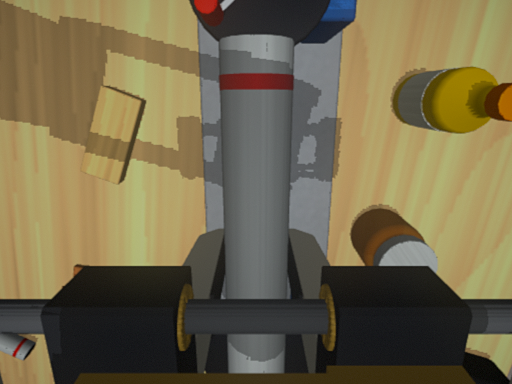

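Wrist view: the held tube (red band at row 80) runs down columns 220–292, lined up over the grey lift base. The glue (450, 100) and jar (395, 240) are clear.

Request:
play_rows(increments="0 1.3 30 0 1;0 1.3 65 0 1;0 1.3 95 0 1;0 1.3 115 0 1;0 1.3 125 0 1;0 1.3 130 0 1;0 1.3 134 0 1;0 1.3 138 0 1;0 1.3 138 0 1")

```text
t: 8.05
tool_pos: [0.6041, -0.0346, 0.0801]
orientation: [2.086, 2.348, 0.001]
force: [-0.3, 0.1, -2.8]
opening: 0.0315
gripper_force: 25.0
```

```bash
python3 - <<'E'
from h import *
im=robot.read_camera('scene'); cv2.imwrite('pics/s2.png',cv2.resize(im[150:290,150:350],(800,560),interpolation=cv2.INTER_CUBIC))
print(lm('scene','cradle'),lm('scene','tube'))
E
```

```text
[([0.6038, -0.039, 0.0844], 0.62)] [([0.6054, -0.037, 0.0922], 0.76), ([0.2565, -0.2958, 0.0153], 0.5)]
```

View pics/s2.png

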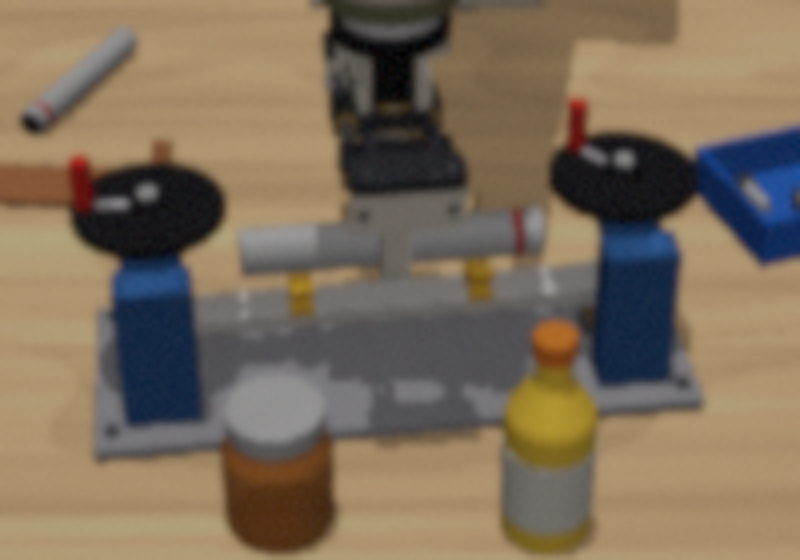

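Scene crop: the tube is just above both yellow cradles (300, 290) and (480, 278), centred and parallel to the bar. I'll lower it gently.

Request:
play_rows(increments="0 0 3 0 1;0 0 5 0 1;0 0 7 0 1;0 0 8 0 1;0 0 8 0 1")

```text
t: 8.7
tool_pos: [0.6035, -0.0345, 0.0713]
orientation: [-2.086, -2.348, 0.0]
force: [-0.7, 0.9, -3.3]
opening: 0.0314
gripper_force: 25.0
```

Request:
play_rows(increments="0 0 1 0 1;0 0 2 0 1;0 0 2 0 1")

```text
t: 9.0
tool_pos: [0.6036, -0.0345, 0.0695]
orientation: [-2.086, -2.349, 0.0]
force: [-0.6, 0.7, -2.8]
opening: 0.0317
gripper_force: 25.0
```

Request:
play_rows(increments="0 0 1 0 1;0 0 2 0 1;0 0 2 0 1")

```text
t: 9.3
tool_pos: [0.6041, -0.0345, 0.0692]
orientation: [2.086, 2.348, 0.001]
force: [-4.3, 0.7, 7.6]
opening: 0.0314
gripper_force: 25.0
```

Contact with both cradles, pushed slightly towards −x. I'll ease over and let go.

Request:
play_rows(increments="0 -1.5 0 0 1;0 -1.5 0 0 1")

```text
t: 9.5
tool_pos: [0.6034, -0.0347, 0.0689]
orientation: [2.085, 2.347, 0.003]
force: [0.2, 1.6, 4.8]
opening: 0.0315
gripper_force: 25.0
```

Request:
play_rows(increments="0 0 0 0 0.3;0 0 0 0 0.2;0 0 0 0 0;0 0 0 0 -0.3;0 0 0 0 -0.6;0 0 0 0 -0.6;0 0 0 0 -0.6;0 0 0 0 -0.6")

```text
t: 10.3
tool_pos: [0.6022, -0.0347, 0.0676]
orientation: [-2.086, -2.349, 0.0]
force: [-0.5, 0.7, 0.1]
opening: 0.0733
gripper_force: 0.0
```

```bash
python3 - <<'E'
from h import *
s=robot.read_state();print(s['t'],s['force'],s['opening'],s['tool_pos'])
im=robot.read_camera('scene'); cv2.imwrite('pics/s3.png',cv2.resize(im[150:290,150:350],(800,560),interpolation=cv2.INTER_CUBIC))
print(lm('scene','cradle'),lm('scene','tube'))
E
```

```text
10.3 [-0.49318236  0.65055331  0.07316929] 0.0733329949117934 [ 0.60221582 -0.03473037  0.06761945]
[([0.6021, -0.0424, 0.0847], 0.96), ([0.6196, -0.1911, 0.1414], 0.59), ([0.5228, 0.4597, 0.001], 0.58)] [([0.2535, -0.2904, 0.0143], 0.69), ([0.6017, -0.035, 0.0859], 0.66)]
```

View pics/s3.png

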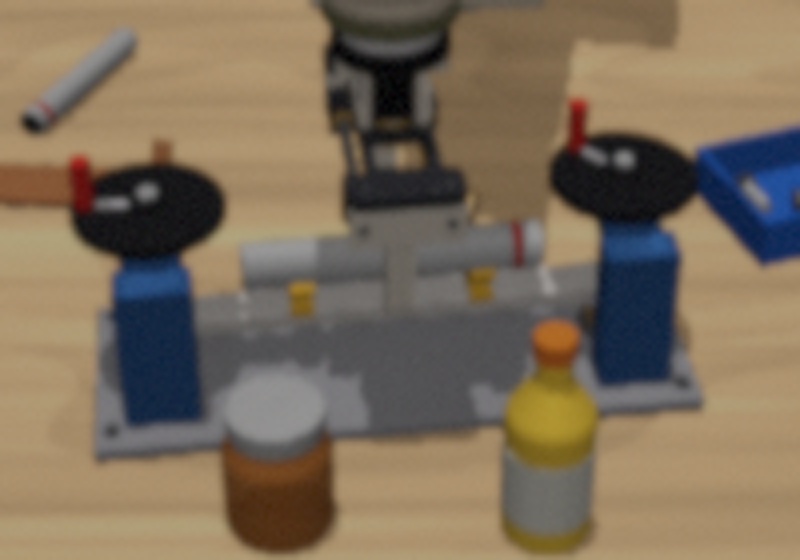

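The tube lies in both cradles and the fingers are open: (300, 290) and (480, 280) show it seated. Next I'll rise, then plan the crank pushes.

Request:
play_rows(increments="0 0 15 0 -0.6;0 0 -2 0 -0.6;0 0 -30 0 -0.6;0 0 -80 0 -0.6;0 0 -127 0 -0.6;0 0 -130 0 1;0 0 -130 0 1")

```text
t: 11.15
tool_pos: [0.6036, -0.0349, 0.2009]
orientation: [2.084, 2.346, 0.004]
force: [0.9, -0.0, -0.7]
opening: 0.0629
gripper_force: 0.0
```

```bash
cat >> h.py <<'E'
HUB={'L':np.array([.5860,.1200]),'R':np.array([.6223,-.1897])}
LAG=21
def rows(P,psi,seq):
    "seq of (xy,z,psi) -> rows in the tool frame at (P,psi); tool y at psi, tool x at psi+90"
    a=np.radians(psi); X=np.array([-np.sin(a),np.cos(a)]); Y=np.array([np.cos(a),np.sin(a)]); out=[]
    for xy,z,p in seq:
        d=np.array(xy)-P[:2]; out.append('%.0f %.0f %.0f %.0f 1'%(d@X*1e3,d@Y*1e3,(P[2]-z)*1e3,psi-p))
    return ';'.join(out)
def plan(side,pin,turn,over=0,Z=.150,H=.195,r=.040):
    "pin angle deg now, push clockwise by turn deg"
    s=robot.read_state(); P=np.array(s['tool_pos']); y=R.from_rotvec(s['orientation']).as_matrix()[:,1]; psi=np.degrees(np.arctan2(y[1],y[0]))
    C=lambda f:HUB[side]+r*np.array([np.cos(np.radians(f)),np.sin(np.radians(f))])
    a0=pin+33; a1=pin-turn+LAG-over
    q1=np.degrees(np.arctan2(*HUB[side][::-1])); off=None
    for k in range(-3,4):     # re-index by half turns, within joint 6 range
        p0,p1=a0+180*k,a1+180*k
        if max(abs(p0-q1),abs(p1-q1))<145 and (off is None or abs(p0-psi)<abs(a0+off-psi)): off=180*k
    A=C(a0); n=int(np.ceil(max(abs(a0+off-psi)/8,np.linalg.norm(A-P[:2])/.045)))+2
    print('psi',psi.round(1),'->',a0+off,'q1',q1.round(1))
    print('A:',n,'x',rows(P,psi,[(A,H,a0+off)]),'| down',rows(P,psi,[(A,.17,a0+off),(A,Z,a0+off),(A,Z,a0+off)]))
    PA=np.array([*A,Z]); m=int(np.ceil((a0-a1)/8)); fs=np.linspace(a0,a1,m+1)[1:]
    seq=[(C(f),Z,f+off) for f in fs]+[(C(a1),Z,a1+off),(C(a1+9),Z,a1+off),(C(a1+12),.175,a1+off),(C(a1+12),H,a1+off),(C(a1+12),H,a1+off)]
    print('B:',len(seq),rows(PA,a0+off,seq))
def pins():
    for c in ('scene','top'):
        robot.read_camera(c)
        for s,n in (('L','left'),('R','right')):
            for p,k in lm(c,n+'_handle')[:2]:
                d=np.array(p[:2])-HUB[s]
                if np.linalg.norm(d)<.06: print(c,s,'pin',np.degrees(np.arctan2(d[1],d[0])).round(1),'r',np.linalg.norm(d).round(4),k)
E
python3 - <<'E'
from h import *
s=robot.read_state();print(s['t'],s['tool_pos'],s['opening'],s['q'][5])
print(lm('scene','tube'),lm('scene','cradle'));pins()
plan('R',-87,85)
E
```

```text
11.15 [ 0.60364748 -0.03493097  0.20085716] 0.0628508996402815 -0.26072868043687186
[([0.2535, -0.2904, 0.0143], 0.69), ([0.6017, -0.035, 0.0859], 0.66)] [([0.6021, -0.0424, 0.0847], 0.96), ([0.6196, -0.1911, 0.1414], 0.59), ([0.5228, 0.4597, 0.001], 0.58)]
top L pin -132.4 r 0.0389 0.94
top R pin -87.7 r 0.0406 0.72
psi 6.8 -> -54 q1 -17.0
A: 10 x -191 22 1 61 1 | down -191 22 26 61 1;-191 22 46 61 1;-191 22 46 61 1
B: 18 -5 -0 0 7 1;-10 -1 0 15 1;-15 -3 0 22 1;-20 -5 0 30 1;-24 -8 0 37 1;-28 -12 0 45 1;-32 -16 0 52 1;-35 -20 0 60 1;-37 -24 0 67 1;-39 -29 0 75 1;-40 -34 0 82 1;-40 -40 0 90 1;-40 -45 0 97 1;-40 -45 0 97 1;-40 -39 0 97 1;-40 -37 -25 97 1;-40 -37 -45 97 1;-40 -37 -45 97 1
```

Request:
play_rows(increments="-191 22 1 61 1;-191 22 1 61 1;-191 22 1 61 1;-191 22 1 61 1;-191 22 1 61 1;-191 22 1 61 1;-191 22 1 61 1;-191 22 1 61 1;-191 22 1 61 1;-191 22 1 61 1;-191 22 26 61 1;-191 22 51 61 1;-191 22 51 61 1")

```text
t: 12.85
tool_pos: [0.644, -0.2206, 0.142]
orientation: [-2.984, -0.967, 0.009]
force: [-0.3, 0.5, -1.1]
opening: 0.0005
gripper_force: 0.0
```

```bash
python3 - <<'E'
from h import *
robot.read_camera('scene');print(lm('scene','tube'),lm('scene','cradle'));pins()
s=robot.read_state();print(s['t'],s['tool_pos'],s['opening'],s['force'],s['q'][5])
im=robot.read_camera('scene'); cv2.imwrite('pics/s4.png',cv2.resize(im[150:290,150:350],(800,560),interpolation=cv2.INTER_CUBIC))
E
```

```text
[([0.6045, -0.0358, 0.0819], 0.77)] [([0.6039, -0.0365, 0.0848], 0.86)]
scene L pin -131.2 r 0.0393 0.81
scene R pin -87.4 r 0.0391 0.79
top L pin -131.7 r 0.038 0.58
13.3 [ 0.64711934 -0.22201236  0.14783577] 0.0006310604656215098 [ 0.28650671  0.17501864 -0.82626883] 0.5409225135472844
```

View pics/s4.png

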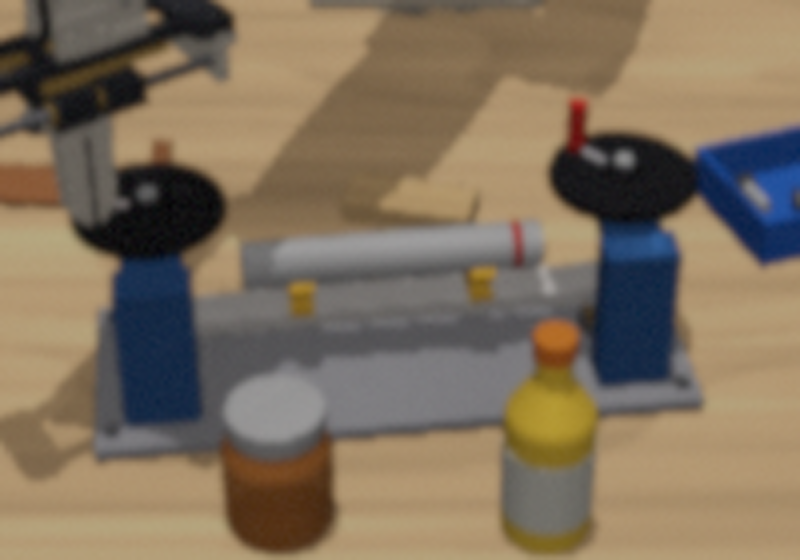

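Scene crop: the tube sits in both cradles with the fingers behind the right pin at (90, 190). Pushing the right crank by 85°.

Request:
play_rows(increments="-5 0 -2 7 1;-10 -1 -2 15 1;-15 -3 -2 22 1;-20 -5 -2 30 1;-24 -8 -2 37 1;-28 -12 -2 45 1;-32 -16 -2 52 1;-35 -20 -2 60 1;-37 -24 -2 67 1;-39 -29 -2 75 1;-40 -34 -2 82 1;-40 -40 -2 90 1;-40 -45 -2 97 1;-40 -45 -2 97 1;-40 -39 -2 97 1;-40 -37 -15 97 1;-40 -37 -35 97 1;-40 -37 -47 97 1;-40 -37 -47 97 1")

```text
t: 15.25
tool_pos: [0.5942, -0.216, 0.197]
orientation: [-2.704, 1.598, -0.008]
force: [0.3, -0.4, 0.6]
opening: 0.0003
gripper_force: 0.0
```

```bash
python3 - <<'E'
from h import *
pins()
s=robot.read_state();print(s['t'],s['tool_pos'],s['q'][5])
plan('L',-131.5,170)
E
```

```text
scene R pin -175.6 r 0.0433 0.77
top L pin -128.0 r 0.0378 0.82
15.55 [ 0.59191127 -0.2148801   0.19239343] 2.2096340484533172
psi -151.2 -> 81.5 q1 11.6
A: 32 x -265 -132 -3 -233 1 | down -265 -132 22 -233 1;-265 -132 42 -233 1;-265 -132 42 -233 1
B: 28 6 0 0 8 1;11 2 0 16 1;16 3 0 24 1;21 6 0 32 1;25 9 0 40 1;29 13 0 47 1;33 17 0 55 1;36 22 0 63 1;38 27 0 71 1;39 32 0 79 1;40 38 0 87 1;40 43 0 95 1;39 49 0 103 1;37 54 0 111 1;35 59 0 119 1;32 64 0 127 1;29 68 0 135 1;24 72 0 142 1;20 75 0 150 1;15 77 0 158 1;10 79 0 166 1;4 80 0 174 1;-1 80 0 182 1;-1 80 0 182 1;5 80 0 182 1;7 79 -25 182 1;7 79 -45 182 1;7 79 -45 182 1
```

Request:
play_rows(increments="-33 -16 -5 -8 1;-66 -33 -5 -17 1;-100 -50 -5 -25 1;-133 -66 -5 -34 1;-166 -82 -5 -42 1;-200 -100 -5 -51 1;-230 -115 -5 -59 1;-250 -125 -5 -68 1;-265 -132 -5 -76 1;-265 -132 -5 -85 1;-265 -132 -5 -93 1;-265 -132 -5 -102 1;-265 -132 -5 -110 1;-265 -132 -5 -119 1;-265 -132 -5 -127 1;-265 -132 -5 -136 1;-265 -132 -5 -144 1;-265 -132 -5 -153 1;-265 -132 -5 -161 1;-265 -132 -5 -170 1")

```text
t: 17.55
tool_pos: [0.5802, 0.0807, 0.1978]
orientation: [-1.83, -2.552, 0.001]
force: [-0.8, -0.1, -0.0]
opening: 0.0003
gripper_force: 0.0
```

Request:
play_rows(increments="0 0 0 -8 1;0 0 0 -17 1;0 0 0 -25 1;0 0 0 -34 1;0 0 0 -42 1;0 0 0 -51 1;0 0 5 -59 1;0 0 15 -63 1;0 0 30 -63 1;0 0 40 -63 1;0 0 44 -63 1;0 0 44 -63 1")

```text
t: 18.75
tool_pos: [0.5799, 0.0806, 0.1533]
orientation: [-0.238, -3.13, 0.0]
force: [-0.3, 0.4, 0.1]
opening: 0.0
gripper_force: 0.0
```

```bash
python3 - <<'E'
from h import *
s=robot.read_state();y=R.from_rotvec(s['orientation']).as_matrix()[:,1]
d=s['tool_pos'][:2]-HUB['L'];print(s['t'],s['tool_pos'],s['force'],'psi',np.degrees(np.arctan2(y[1],y[0])),'ang',np.degrees(np.arctan2(d[1],d[0])),np.linalg.norm(d),s['q'][5])
E
```

```text
18.75 [0.57988919 0.080605   0.15330946] [-0.29134309  0.41004204  0.0864796 ] psi 81.29923925460149 ang -98.81724053766223 0.03986612481400147 -1.3684023936916723
```

Request:
play_rows(increments="6 0 2 8 1;11 2 2 16 1;16 3 2 24 1;21 6 2 32 1;25 9 2 40 1;29 13 2 47 1;33 17 2 55 1;36 22 2 63 1;38 27 2 71 1;39 32 2 79 1;40 38 2 87 1;40 43 2 95 1;39 49 2 103 1;37 54 2 111 1;35 59 2 119 1;32 64 2 127 1;29 68 2 135 1;24 72 2 142 1;20 75 2 150 1")

```text
t: 20.65
tool_pos: [0.5724, 0.1569, 0.1533]
orientation: [3.087, 0.572, -0.001]
force: [-2.6, -4.7, 1.8]
opening: 0.0003
gripper_force: 2.2
```

Request:
play_rows(increments="6 0 0 8 1;11 2 0 16 1;16 3 0 24 1;21 6 0 32 1;21 6 0 32 1;15 3 0 32 1;14 3 -15 32 1;14 3 -35 32 1;14 3 -46 32 1;14 3 -46 32 1")

```text
t: 21.65
tool_pos: [0.5878, 0.1605, 0.2022]
orientation: [-3.127, 0.289, -0.008]
force: [-0.1, 0.6, 0.7]
opening: 0.0006
gripper_force: 0.0
```

```bash
python3 - <<'E'
from h import *
pins()
robot.read_camera('scene');print(lm('scene','tube'),lm('scene','cradle'))
s=robot.read_state();print(s['t'],s['tool_pos'],s['q'][5])
plan('R',-174,170)
E
```

```text
scene L pin 54.5 r 0.0432 0.94
scene R pin -172.3 r 0.0431 0.63
top L pin 54.1 r 0.0406 0.63
top R pin -179.3 r 0.0432 0.9
[([0.6043, -0.0374, 0.0865], 0.7), ([0.2571, -0.2958, 0.0145], 0.69)] [([0.6033, -0.0396, 0.0904], 0.92)]
22.1 [0.58597418 0.16004111 0.19791262] 1.938602142980287
psi -100.6 -> 39 q1 -17.0
A: 20 x 74 368 3 -140 1 | down 74 368 28 -140 1;74 368 48 -140 1;74 368 48 -140 1
B: 28 6 0 0 8 1;11 2 0 16 1;16 3 0 24 1;21 6 0 32 1;25 9 0 40 1;29 13 0 47 1;33 17 0 55 1;36 22 0 63 1;38 27 0 71 1;39 32 0 79 1;40 38 0 87 1;40 43 0 95 1;39 49 0 103 1;37 54 0 111 1;35 59 0 119 1;32 64 0 127 1;29 68 0 135 1;24 72 0 142 1;20 75 0 150 1;15 77 0 158 1;10 79 0 166 1;4 80 0 174 1;-1 80 0 182 1;-1 80 0 182 1;5 80 0 182 1;7 79 -25 182 1;7 79 -45 182 1;7 79 -45 182 1
```

Request:
play_rows(increments="9 46 2 -8 1;18 92 2 -16 1;27 138 2 -25 1;36 184 2 -33 1;46 230 2 -42 1;55 276 2 -50 1;65 322 2 -59 1;74 355 2 -67 1;74 368 2 -76 1;74 368 2 -84 1;74 368 2 -93 1;74 368 2 -101 1;74 368 2 -110 1;74 368 2 -118 1;74 368 4 -127 1;74 368 14 -135 1;74 368 28 -140 1;74 368 40 -140 1;74 368 46 -140 1;74 368 46 -140 1")

```text
t: 24.1
tool_pos: [0.5903, -0.2149, 0.1511]
orientation: [-1.346, -2.836, 0.0]
force: [-0.9, 1.0, 0.3]
opening: 0.0003
gripper_force: 0.0
```

```bash
python3 - <<'E'
from h import *
s=robot.read_state();y=R.from_rotvec(s['orientation']).as_matrix()[:,1]
d=s['tool_pos'][:2]-HUB['R'];print(s['t'],s['tool_pos'],s['force'],'psi',np.degrees(np.arctan2(y[1],y[0])),'ang',np.degrees(np.arctan2(d[1],d[0])),np.linalg.norm(d),s['q'][5])
E
```

```text
24.1 [ 0.59030072 -0.21488474  0.15109815] [-0.87366552  0.97954219  0.30047098] psi 39.222732791744605 ang -141.79581071566994 0.04072131250143174 -1.1152590205344703
```

Request:
play_rows(increments="6 0 0 8 1;11 2 0 16 1;16 3 0 24 1;21 6 0 32 1;25 9 0 40 1;29 13 0 47 1;33 17 0 55 1;36 22 0 63 1;38 27 0 71 1;39 32 0 79 1;40 38 0 87 1;40 43 0 95 1;39 49 0 103 1;37 54 0 111 1;35 59 0 119 1;35 59 0 119 1")

```text
t: 25.7
tool_pos: [0.6149, -0.1512, 0.1533]
orientation: [3.129, 0.277, 0.001]
force: [-1.4, -1.0, 0.2]
opening: 0.0006
gripper_force: 0.3
```

Request:
play_rows(increments="6 0 0 8 1;11 2 0 16 1;13 2 0 20 1;13 2 0 20 1")

```text
t: 26.1
tool_pos: [0.6277, -0.1505, 0.1531]
orientation: [3.131, -0.261, 0.0]
force: [-1.2, -0.4, 0.6]
opening: 0.0004
gripper_force: 0.7
```

Request:
play_rows(increments="3 0 0 4 1;5 0 0 8 1;5 0 0 8 1")

```text
t: 26.4
tool_pos: [0.6325, -0.1513, 0.153]
orientation: [-3.105, 0.477, -0.0]
force: [-2.7, 0.0, 1.1]
opening: 0.0005
gripper_force: 1.0
```

Request:
play_rows(increments="3 0 0 4 1;5 0 0 8 1;5 0 0 8 1")

```text
t: 26.7
tool_pos: [0.6373, -0.1527, 0.1529]
orientation: [-3.064, 0.692, -0.0]
force: [-1.9, -0.6, 2.0]
opening: 0.0006
gripper_force: 0.9
```

Request:
play_rows(increments="3 0 0 4 1;6 1 0 8 1;6 1 0 8 1")

```text
t: 27.0
tool_pos: [0.6427, -0.1558, 0.1528]
orientation: [-3.008, 0.903, -0.001]
force: [-0.6, 0.1, 0.5]
opening: 0.0005
gripper_force: 0.4
```

Request:
play_rows(increments="3 0 0 4 1;6 1 0 8 1;6 1 0 8 1")

```text
t: 27.3
tool_pos: [0.647, -0.16, 0.1527]
orientation: [-2.938, 1.111, -0.001]
force: [-1.0, 1.0, 0.6]
opening: 0.0003
gripper_force: 0.4
```

Request:
play_rows(increments="3 0 0 4 1;5 0 0 8 1;5 0 0 8 1")

```text
t: 27.6
tool_pos: [0.6506, -0.1635, 0.1526]
orientation: [-2.854, 1.313, -0.0]
force: [-0.3, 0.3, -0.4]
opening: 0.0003
gripper_force: 0.8
```

Request:
play_rows(increments="-5 0 0 0 1;-6 0 -15 0 1;-6 0 -35 0 1;-6 0 -46 0 1;-6 0 -46 0 1")

```text
t: 28.1
tool_pos: [0.6482, -0.1597, 0.2023]
orientation: [-2.852, 1.317, -0.009]
force: [-0.2, 0.0, 0.2]
opening: 0.0007
gripper_force: 0.0
```

```bash
python3 - <<'E'
from h import *
pins()
print(lm('scene','tube'),lm('scene','cradle'))
s=robot.read_state();print(s['t'],s['tool_pos'],s['q'][5])
plan('L',54.3,105)
E
```

```text
scene L pin 48.6 r 0.0401 0.69
scene R pin 18.1 r 0.0381 0.66
top L pin 55.9 r 0.0421 0.67
top R pin 18.2 r 0.0356 0.62
[([0.2539, -0.2957, 0.0147], 0.7), ([0.605, -0.037, 0.0906], 0.6)] [([0.6027, -0.0372, 0.0923], 0.71), ([0.7587, -0.1021, 0.0021], 0.41)]
28.5 [ 0.64619749 -0.15901385  0.19767633] 2.118763215637207
psi -139.6 -> 87.3 q1 11.6
A: 31 x -281 -162 3 -227 1 | down -281 -162 28 -227 1;-281 -162 48 -227 1;-281 -162 48 -227 1
B: 20 -5 -0 0 8 1;-11 -1 0 16 1;-16 -3 0 23 1;-21 -6 0 31 1;-25 -9 0 39 1;-29 -13 0 47 1;-33 -17 0 55 1;-35 -21 0 62 1;-38 -26 0 70 1;-39 -32 0 78 1;-40 -37 0 86 1;-40 -43 0 94 1;-39 -48 0 101 1;-38 -53 0 109 1;-36 -58 0 117 1;-36 -58 0 117 1;-38 -52 0 117 1;-39 -50 -25 117 1;-39 -50 -45 117 1;-39 -50 -45 117 1
```

Request:
play_rows(increments="-33 -19 0 -8 1;-66 -38 0 -17 1;-100 -58 0 -25 1;-133 -77 0 -34 1;-166 -96 0 -42 1;-200 -115 0 -51 1;-230 -132 0 -59 1;-255 -147 0 -68 1;-275 -158 0 -76 1;-281 -162 0 -85 1;-281 -162 0 -93 1;-281 -162 0 -102 1;-281 -162 0 -110 1;-281 -162 0 -119 1;-281 -162 0 -127 1;-281 -162 0 -136 1;-281 -162 0 -144 1;-281 -162 0 -153 1;-281 -162 0 -161 1;-281 -162 0 -170 1")

```text
t: 30.5
tool_pos: [0.5879, 0.1599, 0.1983]
orientation: [-1.563, -2.725, 0.001]
force: [-0.5, 0.0, -0.0]
opening: 0.0003
gripper_force: 0.0
```

Request:
play_rows(increments="0 0 0 -8 1;0 0 0 -17 1;0 0 0 -25 1;0 0 0 -34 1;0 0 0 -42 1;0 0 3 -51 1;0 0 12 -57 1;0 0 25 -57 1;0 0 38 -57 1;0 0 45 -57 1;0 0 45 -57 1")

```text
t: 31.6
tool_pos: [0.5869, 0.1597, 0.1514]
orientation: [-0.086, -3.137, 0.001]
force: [0.5, -0.4, -0.1]
opening: 0.0004
gripper_force: 0.0
```

```bash
python3 - <<'E'
from h import *
s=robot.read_state();y=R.from_rotvec(s['orientation']).as_matrix()[:,1]
d=s['tool_pos'][:2]-HUB['L'];print(s['t'],s['tool_pos'],s['force'],'psi',np.degrees(np.arctan2(y[1],y[0])),'ang',np.degrees(np.arctan2(d[1],d[0])),np.linalg.norm(d),s['q'][5])
E
```

```text
31.6 [0.58685144 0.15965636 0.15139415] [ 0.48252778 -0.38626421 -0.13947661] psi 86.86339865077784 ang 88.77002213097549 0.03966549955221592 -1.3347083697239808
```

Request:
play_rows(increments="-5 0 0 8 1;-11 -1 0 16 1;-16 -3 0 23 1;-21 -6 0 31 1;-25 -9 0 39 1;-29 -13 0 47 1;-29 -13 0 47 1")

```text
t: 32.3
tool_pos: [0.6168, 0.1454, 0.154]
orientation: [1.334, 2.844, 0.001]
force: [0.4, -0.3, -0.6]
opening: 0.0007
gripper_force: 0.0
```

Request:
play_rows(increments="-3 0 0 4 1;-6 -1 0 8 1;-6 -1 0 8 1")

```text
t: 32.6
tool_pos: [0.6196, 0.1404, 0.154]
orientation: [1.521, 2.748, 0.001]
force: [0.3, 1.4, -0.4]
opening: 0.0005
gripper_force: 0.5
```

Request:
play_rows(increments="-3 0 0 4 1;-6 -1 0 8 1;-6 -1 0 8 1")

```text
t: 32.9
tool_pos: [0.622, 0.1346, 0.1541]
orientation: [1.708, 2.636, 0.001]
force: [0.1, 1.3, -0.2]
opening: 0.0009
gripper_force: 0.5
```

Request:
play_rows(increments="-3 0 0 4 1;-6 -1 0 8 1;-6 -1 0 8 1")

```text
t: 33.2
tool_pos: [0.6236, 0.1308, 0.1541]
orientation: [-1.886, -2.511, -0.005]
force: [1.7, 8.9, -0.6]
opening: -0.0001
gripper_force: 4.4
```

Request:
play_rows(increments="-2 0 0 0 1;-2 0 0 0 1")

```text
t: 33.4
tool_pos: [0.6236, 0.1306, 0.1541]
orientation: [-1.881, -2.513, -0.007]
force: [0.3, 16.1, -0.9]
opening: 0.0005
gripper_force: 7.6
```

Left crank is at its stop. Back to the right one.

Request:
play_rows(increments="7 0 0 0 1;9 0 -10 0 1;9 0 -30 0 1;9 0 -46 0 1;9 0 -46 0 1")

```text
t: 33.9
tool_pos: [0.6234, 0.1352, 0.2039]
orientation: [1.888, 2.505, 0.006]
force: [-0.1, -0.0, 0.5]
opening: 0.0004
gripper_force: 0.0
```

```bash
python3 - <<'E'
from h import *
pins()
print(lm('scene','tube'),lm('scene','cradle'))
s=robot.read_state();print(s['t'],s['tool_pos'],s['q'][5])
plan('R',18,30)
E
```

```text
scene L pin -4.5 r 0.042 0.82
scene R pin 17.6 r 0.0407 0.64
top L pin -5.4 r 0.0413 0.74
top R pin 19.9 r 0.037 0.93
[([0.6042, -0.0351, 0.0937], 0.98), ([0.2526, -0.2966, 0.0139], 0.54)] [([0.6063, -0.0407, 0.0973], 0.96)]
34.3 [0.62088516 0.13520635 0.19863262] -0.14476524674788774
psi 16.0 -> 51 q1 -17.0
A: 9 x -290 -55 4 -35 1 | down -290 -55 29 -35 1;-290 -55 49 -35 1;-290 -55 49 -35 1
B: 11 -5 -0 0 7 1;-10 -1 0 14 1;-14 -3 0 21 1;-19 -5 0 28 1;-23 -7 0 35 1;-27 -10 0 42 1;-27 -10 0 42 1;-22 -6 0 42 1;-20 -5 -25 42 1;-20 -5 -45 42 1;-20 -5 -45 42 1
```

Request:
play_rows(increments="-40 -8 0 -8 1;-80 -15 0 -16 1;-125 -24 0 -24 1;-170 -32 0 -32 1;-210 -40 0 -35 1;-250 -48 0 -35 1;-278 -53 0 -35 1;-290 -55 3 -35 1;-290 -55 12 -35 1;-290 -55 27 -35 1;-290 -55 40 -35 1;-290 -55 47 -35 1;-290 -55 47 -35 1")

```text
t: 35.6
tool_pos: [0.647, -0.157, 0.1501]
orientation: [-1.046, -2.958, -0.0]
force: [-0.4, -0.3, 0.4]
opening: 0.0007
gripper_force: 0.0
```

Request:
play_rows(increments="-5 0 0 7 1;-10 -1 0 14 1;-14 -3 0 21 1;-19 -5 0 28 1;-19 -5 0 28 1")

```text
t: 36.1
tool_pos: [0.66, -0.1739, 0.1528]
orientation: [-1.737, -2.618, -0.0]
force: [-0.7, 0.3, 0.1]
opening: 0.0005
gripper_force: 0.6
```

Request:
play_rows(increments="-2 0 0 4 1;-4 0 0 7 1;-4 0 0 7 1")

```text
t: 36.4
tool_pos: [0.6615, -0.1763, 0.1528]
orientation: [-1.887, -2.51, -0.002]
force: [-1.2, 6.7, 0.2]
opening: 0.0002
gripper_force: 2.9
```

Request:
play_rows(increments="-2 0 0 0 1;-3 0 0 0 1;-3 0 0 0 1")

```text
t: 36.7
tool_pos: [0.6615, -0.1765, 0.1528]
orientation: [-1.88, -2.51, -0.005]
force: [-7.3, 15.7, 4.1]
opening: 0.0005
gripper_force: 8.2
```

Both are at their stops. I'll back off, rise clear and check.

Request:
play_rows(increments="8 0 0 0 1;10 0 -10 0 1;10 0 -30 0 1;10 0 -60 0 1;10 0 -100 0 1;10 0 -100 0 1;10 0 -100 0 1")

```text
t: 37.4
tool_pos: [0.6606, -0.172, 0.2559]
orientation: [1.887, 2.505, 0.002]
force: [0.4, 0.4, -1.4]
opening: 0.0007
gripper_force: 0.0
```

```bash
python3 - <<'E'
from h import *
pins()
im=robot.read_camera('scene'); cv2.imwrite('pics/s5.png',cv2.resize(im[150:290,150:350],(800,560),interpolation=cv2.INTER_CUBIC))
print(lm('scene','tube'),lm('scene','cradle'))
s=robot.read_state();print(s['t'],s['tool_pos'],s['force'])
E
```

```text
scene L pin -4.4 r 0.0438 0.81
scene R pin -6.6 r 0.0372 0.82
top L pin -2.4 r 0.0411 0.94
top R pin 0.0 r 0.0383 0.67
[([0.6054, -0.0357, 0.0935], 0.96), ([0.2562, -0.2963, 0.0142], 0.53)] [([0.6033, -0.0384, 0.0929], 0.85)]
37.85 [ 0.65915968 -0.17132159  0.25182246] [ 0.26886075 -0.09254829  0.17263772]
```

View pics/s5.png

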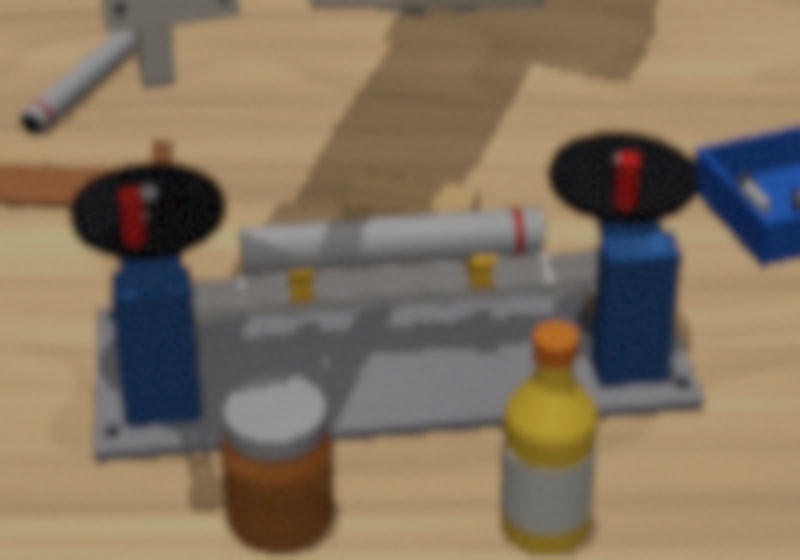

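The carriage is raised and level, the tube lies in both cradles (300, 283) and (482, 270), and both pins point the same way. Handing in.

```bash
python3 -c "
from plant import robot
print(robot.close_job())"
```

```text
the job is handed in; nothing more can be done
None
```

The tube is lying in both cradles, let go, with both cranks turned to their stops and the carriage level. I handed the job in at about 38 s; the hand-in gave no verdict.

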